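Turn the instrument turntable through one full turn

ROBOT

A 7-joint arm with a two-finger parallel gripper is mounted at the origin on the work surface. World frame = base frame: x ahead of the robot, y to its left, z up, the work surface at z = 0. Lengths are in m, angles in rad, forces in N, time in s.
With the tool pointing down it reaches from about 0.425 to 0.875 m from the base axis. Payload 4.7 kg.
Tool frame: the origin (TCP) lies at the very end of the fingers, on their centre line; the grasp point (between the pads) lies ctrl.pinch_z behind it (ctrl.pinch_z is the distance from the TCP to the grasp point, in m); x points along the fingers, y is the direction in which the jaws open and shut, and the axes are right-handed (so a half turn about x gives the same grasp; the last joint's range is limited). The gripper opens to 87 mm and grips with 3 to 60 N. Pads are 19 mm wide; open, the fingers measure 117 mm over their backs; the gripper's body (75 mm by 190 mm) begins 51 mm behind the grasp point.
Start: joints at [-1.102, 0.321, -0.07, 1.45, 0.023, 1.371, -0.057], TCP at [0.286, 0.584, 0.223] pointing down, gripper open.
Joint ranges: [-2.86, 2.86], [-0.3, 2.09], [-1.38, 1.24], [0.06, 2.45], [-1.56, 4.7], [0.09, 2.05], [-2.69, 2.69]. Speed limits (rad/s): [2.57, 2.57, 3.14, 3.14, 3.14, 3.14, 3.14].

INTERFACE

Orientations are given as a rotation vector (axis times angle).
In Python, from bench import get_state, get_image, camera_info, order, ctrl gives the robot as it stands.
- The arm moves only by the tool jog_arm, never from a script. Its arguments are lists of equal length, an entry for each row: "claw": the finger opening in mm, from 0 to 87; "xyz": the shift along the tool's x, y, z in mm, a list of three; "roll": the turn about the tool's x in degrees. In form: {"claw": [claw, ...], "xyz": [[tx, ty, tz], ...], "roll": [roll, ...]}. A call has 1 to 5 rows; each row is the pose to reach, as a shift and turn from the pose measured when the call began, along the tool's axes at that moment; what a row does not reach only later rows make up. A row lasts 1/10 s, in which the tool goes at most 50 mm and 8.59 degrees, less where a joint would pass 70% of its speed; a pose out of reach is approached as far as the arm can. A call with a gripper value outside its range is refused whole. The fingers move at their own pace and stop on an object; "force" is the grip in N (left out, the last holds). Time passes only in rows, so rows that repeat a pose let the fingers close. It gives the time, the measured TCP pose, the force and the opening at its end, in the units of the state.
- get_state(): the state, without advancing time (a new reading comes with each control period).
- get_image(name): name is "scene" or "top" or "wrist"; returns (picture, depth): 480x640x3 uint8, red, green, blue; 480x640 float32, m along the optical axis (not along the pixel's ray), 0 where there is no reading.
- camera_info(name): a dict with "intrinsics" (3x3 intrinsics, pixels), "rvec" (rotation vector, rad) and "tvec" (3), from world to camera coordinates, as OpenCV has them; the wrist camera has in their place "tool_from_camera" (4x4, takes a point from camera to tool coordinates, whose origin is the TCP and whose axes are the tool frame's). Camera axes: x right, y down, z forward; pixel columns grow to the right and rows downward; lengths in m; the calibration is good to about 2 mm. A picture is of the moment at which its call begins: read the wrist's pose just before it. camera_info takes no time and is no camera call.
- order.close_job(): hands the job in, once; it reports no verdict.
The state is a dict: "time": time; "joint_positions": joint angles; "qd": joint speeds; "joint_torque": joint torques, N m; "position": TCP position; "tool_rot": TCP orientation; "ft_force": force on the tool from outside, world axes, zero at the start; "torque": the same for the moment, N m; "grip_width": opening from 0.0 (shut) to 1.0 (fully open).
Only numpy, scipy, OpenCV 4.12 (cv2) and the standard library are available. Lean on these libraries where they do the work, as an engineer would, in place of code of your own. Each camera call takes 0.05 s, during which the arm holds its last target. There are 200 camera calls.

TASK

Check the vertical speed indicator on its turntable: push the turntable round by its upright handle, anticlockwise as seen from above, through exactly one full turn, so that the handle's spoke again lies over the fixed pointer on the foot, and do not run it on well past the pointer or turn it backwards. Push with the fingertips, gently: grip and lift nothing, do not touch the indicator, and leave the wrench, the lens and the brackets where they lie. Finish with the hand clear of the turntable.

Things in the scene. Friction and masses are not known exactly. Their poses are not given: they have to be found in the camera images.
- turntable (a joint): Angle of the turntable about its upright axis, rad. 0 at the start, when the spoke lies over the pointer; grows anticlockwise seen from above and counts on past a turn (one turn = 6.283). It turns freely from -1.2 to 9.0 against steady friction of about 0.16 N m (1.6 N at the handle) and slight damping, so it stays where it is left and does not run on. There is no click or stop at the pointer.
- axis (a point): Point on the turntable's upright axis, level with the top face of its round cast aluminium disc (150 mm diameter, 19 mm thick, top face 43 mm above the bench top). Fixed; x of this frame points level along the fixed pointer. Three low clamp blocks on the disc reach 67 mm from the axis and 50 mm above the bench top.
- pointer_tip (a point): Tip of the fixed aluminium pointer, a flat tongue 16 mm wide with a pointed end, standing out 143 mm from the turntable's axis from the round cast foot (132 mm diameter); this point is on its top face, 13 mm above the bench top. It marks the direction in which the spoke lies at the start and must lie at the end. It does not turn.
- handle_top (a point): Centre of the top of the upright handle: a plain steel round grip, 24 mm diameter, at 100 mm from the turntable's axis, on a steel spoke 14 mm wide that stands out from the disc. The grip runs from 38 mm to 100 mm above the bench top (this point is at 100 mm); the steel boss under it (26 mm diameter) and the spoke lie 28 to 38 mm above the bench top. Turns with the turntable. Its circle is free of obstacles.
- handle: The same handle with its spoke; origin on the grip's axis at the underside of the boss, 28 mm above the bench top; x points away from the turntable's axis.
- indicator: Vertical speed indicator clamped at the middle of the disc: black case, bright bezel 83 mm diameter, domed clear glass; origin at the centre of its underside, 43 mm above the bench top; the glass rises to 82 mm above the bench top. Not to be touched.
- wrench: Bystander: loose bright bezel wrench lying flat, a ring (82 mm across) on a flat bar, 200 mm long over all, 15 mm high with its two pins; origin at the middle of its length, underside; the ring is toward x.
- lens: Bystander: loose green glass lens, 60 mm diameter, 10 mm high; origin at the centre of its underside.
- bracket_a: Bystander: loose steel angle bracket, foot 50 by 36 mm, upright leg 40 mm high at the +x end; origin at the centre of the underside of its foot. All loose things lie on a black rubber mat 3 mm thick, no nearer than about 145 mm to the turntable's axis.
- bracket_b: Bystander: a second bracket like bracket_a.

How it is judged:
By the outcome, as a careful person would: the job done as asked, in the order asked, and still so for the second after the job is handed in, with the robot touching nothing.
It also fails if it takes over 64 s, if anything falls off the work surface, if the arm or the gripper's body presses on something with over 40 N, if the wrist force passes 120 N, or if a joint passes its speed limit or range.

## Working session

There is one attempt and no reset: what is moved stays moved. The work goes in short steps, Python scripts to look and compute and a tool call to move; the robot and the scene stay as the last step left them, time stands still between calls to the robot, and variables do not carry over. Pictures are saved under pics/ and viewed, about 8 in all and at most 12, crops included, and the job is handed in when it is done.

Besides the shell and the picture viewer there is one more tool, called as a command line: name --pt "numbers of a row" for each row, then --argument value for the rest. jog_arm: Moves the arm, as the interface text tells. Its arguments: {"type":"object","properties":{"claw":{"type":"array"},"xyz":{"type":"array"},"roll":{"type":"array"},"force":{"type":"number"}},"required":["claw","xyz","roll"]}

```bash
mkdir -p pics
python3 - <<'E'
from bench import *
import cv2,numpy as np
s=get_state(); print(s); print(ctrl.pinch_z)
for n in("top","scene"):
    p,d=get_image(n); cv2.imwrite(f"pics/{n}0.png",p[:,:,::-1]); np.save(f"{n}0.npy",d)
    c=camera_info(n); print(n,c)
print(camera_info("wrist"))
E
```

```text
{'time': 0.0, 'joint_positions': array([-1.10191992,  0.32179198, -0.07008969,  1.45166009,  0.02263225,
        1.37076615, -0.05689196]), 'qd': array([ 0.00068336,  0.00192034,  0.00100058,  0.00220071,  0.00087484,
       -0.00145426, -0.00076328]), 'joint_torque': array([-3.26251495e-06, -4.91284096e+01, -4.03846046e-01, -3.12526739e+01,
       -6.39551715e-02,  4.41391964e-02,  1.67522103e-04]), 'position': array([0.2853369 , 0.58342748, 0.22148917]), 'tool_rot': array([ 0.35516193,  1.54151526, -0.35803415]), 'ft_force': array([ 0.0588376 , -0.31449524,  0.5406553 ]), 'torque': array([ 0.0136398 , -0.0088921 ,  0.04530834]), 'grip_width': 0.9988274606987264}
0.0187
top {'intrinsics': array([[465.51898596,   0.        , 327.3191553 ],
       [  0.        , 465.51898596, 240.26720266],
       [  0.        ,   0.        ,   1.        ]]), 'rvec': array([ 2.15127908, -2.19044618,  0.14358793]), 'tvec': array([0.03853948, 0.57396216, 0.89253847])}
scene {'intrinsics': array([[569.34579905,   0.        , 324.96121847],
       [  0.        , 569.34579905, 235.5711047 ],
       [  0.        ,   0.        ,   1.        ]]), 'rvec': array([ 1.05392311,  2.28749253, -1.17742532]), 'tvec': array([ 0.34213027, -0.19195892,  1.58768251])}
{'intrinsics': array([[332.62773277,   0.        , 317.59340574],
       [  0.        , 332.62773277, 243.05806319],
       [  0.        ,   0.        ,   1.        ]]), 'tool_from_camera': array([[-1.59173288e-03, -2.67439922e-01,  9.63573222e-01,
        -1.61888472e-01],
       [ 9.99998515e-01,  2.11347156e-04,  1.71056349e-03,
         4.47806916e-04],
       [-6.61121428e-04,  9.63574514e-01,  2.67439189e-01,
        -7.36336017e-02],
       [ 0.00000000e+00,  0.00000000e+00,  0.00000000e+00,
         1.00000000e+00]])}
```

View pics/top0.png

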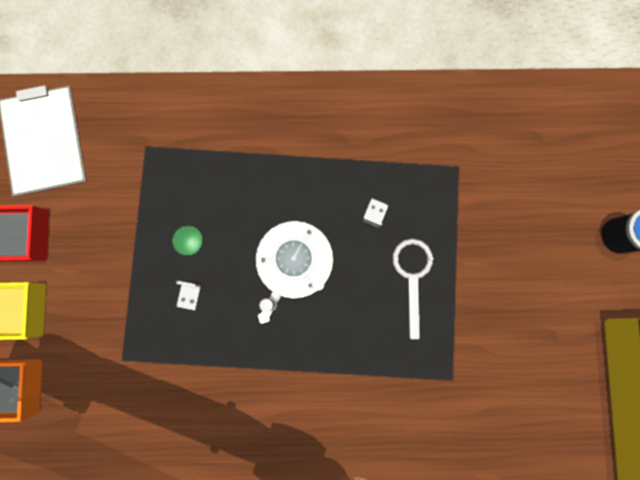

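View pics/scene0.png

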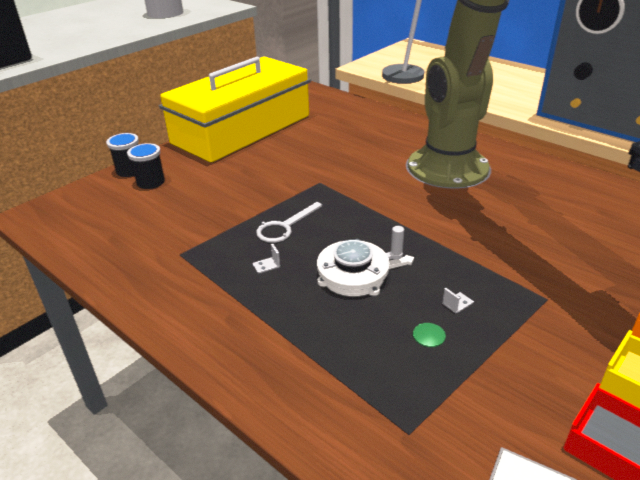

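Top view: disc centre about (294,259), handle top about (266,303), pointer tip about (264,322). The lens is at (187,240), the brackets at (187,296) and (375,212), and the wrench at (413,290). The scene view agrees, with the handle on the robot's side.

```bash
cat > h.py <<'E'
import numpy as np,cv2
from bench import *
def ray(n,uv,z):
    c=camera_info(n);R=cv2.Rodrigues(c["rvec"])[0];o=-R.T@c["tvec"]
    d=R.T@np.linalg.inv(c["intrinsics"])@np.array([uv[0],uv[1],1.]);return o+d*(z-o[2])/d[2]
def proj(n,p):
    c=camera_info(n);return cv2.projectPoints(np.array([p],float),c["rvec"],c["tvec"],c["intrinsics"],None)[0].ravel()
E
python3 - <<'E'
from h import *
p=cv2.imread("pics/top0.png")
m=((p.min(2)>150)*255).astype(np.uint8)
roi=np.zeros_like(m);roi[200:335,240:345]=255
m&=roi
cs,_=cv2.findContours(m,0,2)
for c in cs:
    if cv2.contourArea(c)>15: print(cv2.contourArea(c),cv2.minEnclosingCircle(c),cv2.fitEllipse(c))
d=np.load("top0.npy")
for uv in[(294,232),(266,303),(264,320),(294,258)]:
    c=camera_info("top");R=cv2.Rodrigues(c["rvec"])[0];x=np.linalg.inv(c["intrinsics"])@[uv[0],uv[1],1]*d[uv[1],uv[0]]
    print(uv,R.T@(x-c["tvec"]))
a=ray("top",(294.5,259.5),.043);print("axis",a,"handle",ray("top",(266,303),.1),"tip",ray("top",(264,322),.013))
print(proj("scene",a))
big=cv2.resize(p[215:335,235:345],None,fx=5,fy=5,interpolation=2)
s=cv2.imread("pics/scene0.png")[210:310,300:430];s=cv2.resize(s,None,fy=5,fx=5,interpolation=2)[:,:250+400]
cv2.imwrite("pics/c.png",np.hstack([big,np.zeros((600,0,3),np.uint8)]));cv2.imwrite("pics/cs.png",s)
c=camera_info("top");R=cv2.Rodrigues(c["rvec"])[0];print(-R.T@c["tvec"],R)
E
```

```text
241.0 ((265.0, 311.0), 12.649210929870605) ((265.1156921386719, 310.42822265625), (12.702376365661621, 26.910545349121094), 10.187774658203125)
4638.5 ((292.327392578125, 262.2797546386719), 41.93705749511719) ((293.6829833984375, 259.9306945800781), (75.85903930664062, 78.4480209350586), 27.623701095581055)
(294, 232) [0.59066034 0.09350604 0.0443547 ]
(266, 303) [0.45449293 0.14266441 0.09920673]
(264, 320) [0.4195453  0.15670578 0.01186505]
(294, 258) [0.53682141 0.09221033 0.07905123]
axis [0.53665844 0.0931898  0.043     ] handle [0.45450672 0.14257414 0.1       ] tip [0.41568631 0.15658546 0.013     ]
[353.08377308 260.37276547]
[0.46930819 0.04567995 0.95142311] [[-0.01900329 -0.9996772   0.01686329]
 [-0.99332401  0.01695772 -0.11410454]
 [ 0.11378175 -0.01891907 -0.99332562]]
```

View pics/c.png

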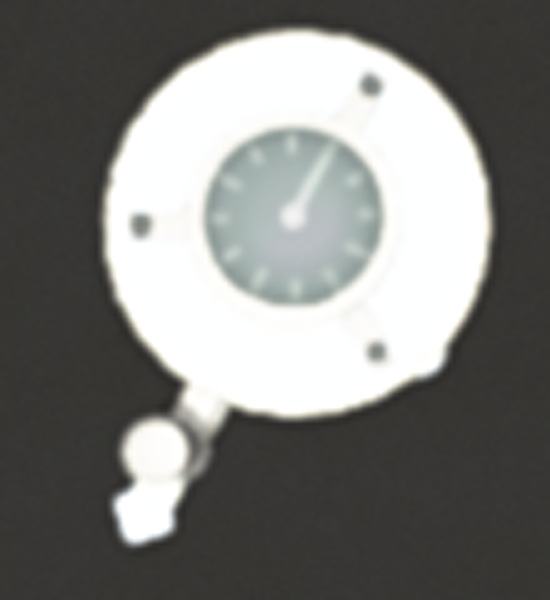

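```bash
cat >> h.py <<'E'
from scipy.spatial.transform import Rotation as Ro
A=np.array([.5375,.0938])
def st():
    s=get_state();return s,Ro.from_rotvec(s["tool_rot"]).as_matrix()
def plan(angs,r=.1,z=.06):
    s,R=st();p=s["position"];d=p[:2]-A
    print("t",s["time"],"tcp",p.round(4),"r",np.hypot(*d).round(4),"ang",np.degrees(np.arctan2(d[1],d[0])).round(1),"f",s["ft_force"].round(1))
    print([[int(round(v)) for v in 1000*R.T@(np.r_[A+r*np.array([np.cos(np.radians(a)),np.sin(np.radians(a))]),z]-p)] for a in angs])
E
python3 - <<'E'
from h import *
print(st()[1].round(3))
a=ray("top",(294.0,259.0),.043);h=ray("top",(266,304.6),.1);t=ray("top",(262,324),.013)
for q in(h,t):
    v=(q-a)[:2];print(a,q,np.hypot(*v),np.degrees(np.arctan2(v[1],v[0])))
plan([115],z=.15);plan([115])
E
```

```text
[[-0.001  0.439  0.898]
 [-0.002  0.898 -0.439]
 [-1.    -0.002  0.   ]]
[0.53765409 0.09415446 0.043     ] [0.45163816 0.14258563 0.1       ] 0.09871331462440008 150.61836374580355
[0.53765409 0.09415446 0.043     ] [0.41185049 0.16055744 0.013     ] 0.1422529492292082 152.17353907556424
t 0.1 tcp [0.2853 0.5835 0.2216] r 0.5508 ang 117.2 f [-0.3 -0.6 -0.5]
[[72, -266, 364]]
t 0.1 tcp [0.2853 0.5835 0.2216] r 0.5508 ang 117.2 f [-0.3 -0.6 -0.5]
[[162, -266, 364]]
```

jog_arm --claw '[0, 0, 0, 0, 0]' --pt "10 -30 40" --pt "20 -60 80" --pt "30 -90 120" --pt "40 -115 160" --pt "50 -145 200" --roll '[0, 0, 0, 0, 0]'

```text
time: 0.6
position: [0.4008, 0.3656, 0.1716]
tool_rot: [0.355, 1.542, -0.358]
ft_force: [1.0, 0.9, 0.4]
grip_width: 0.632
```

```bash
python3 -c "
from h import *
print(st()[1].round(3), st()[0]['grip_width']);plan([115],z=.15)"
```

```text
[[-0.001  0.439  0.898]
 [-0.002  0.898 -0.439]
 [-1.    -0.002  0.   ]] 0.6318511671110836
t 0.6 tcp [0.4008 0.3656 0.1716] r 0.3042 ang 116.7 f [1.  0.9 0.4]
[[22, -121, 164]]
```

jog_arm --claw '[0, 0, 0, 0, 0]' --pt "5 -30 40" --pt "10 -60 80" --pt "15 -90 120" --pt "22 -121 164" --pt "22 -121 164" --roll '[0, 0, 0, 0, 0]'

```text
time: 1.1
position: [0.4973, 0.1769, 0.1491]
tool_rot: [0.36, 1.539, -0.369]
ft_force: [0.1, -0.6, -0.6]
grip_width: 0.169
```

jog_arm --claw '[0, 0, 0, 0, 0]' --pt "0 0 0" --pt "25 0 0" --pt "50 0 0" --pt "75 0 0" --pt "90 0 0" --roll '[0, 0, 0, 0, 0]'

```text
time: 1.6
position: [0.4952, 0.1778, 0.057]
tool_rot: [0.357, 1.542, -0.368]
ft_force: [-0.7, 0.7, -0.1]
grip_width: 0.006
```

Run:
```python
from h import *
print(get_state()["grip_width"])
p,d=get_image("top");q,_=get_image("scene")
im=np.hstack([cv2.resize(p[190:350,220:370,::-1],None,fx=2.6,fy=2.6),cv2.resize(q[180:340,280:430,::-1],None,fx=2.6,fy=2.6)])
cv2.imwrite("pics/a1.png",im)
plan([123,129,135,141,147])
```

```text
0.005698208575246726
t 1.7 tcp [0.4945 0.1773 0.0566] r 0.0939 ang 117.2 f [ 0.5 -0.9  0.4]
[[-3, -5, -10], [-3, -14, -15], [-3, -24, -19], [-3, -34, -22], [-3, -44, -24]]
```

View pics/a1.png

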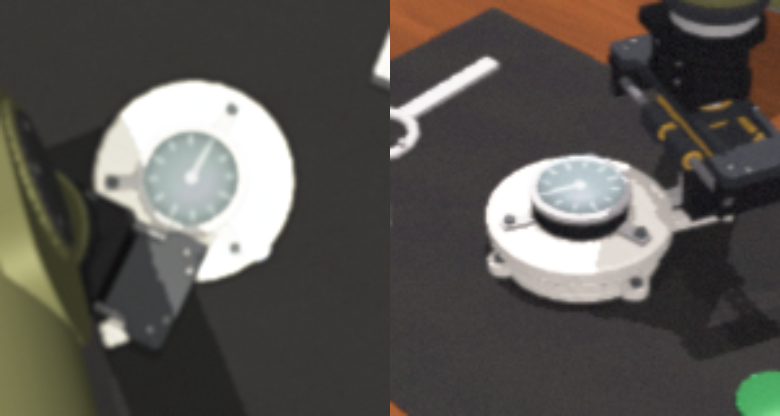

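jog_arm --claw '[0, 0, 0, 0, 0]' --pt "-3 -5 -10" --pt "-3 -14 -15" --pt "-3 -24 -19" --pt "-3 -34 -22" --pt "-3 -44 -24" --roll '[0, 0, 0, 0, 0]'

```text
time: 2.2
position: [0.4539, 0.1484, 0.0611]
tool_rot: [0.358, 1.541, -0.368]
ft_force: [1.4, 1.5, 0.5]
grip_width: 0.007
```

```bash
python3 -c "
from h import *
plan([153,160,167,174,181])"
```

```text
t 2.2 tcp [0.4539 0.1484 0.0611] r 0.0998 ang 146.9 f [1.4 1.5 0.5]
[[1, -11, -1], [1, -23, 0], [1, -35, 2], [1, -47, 6], [1, -58, 10]]
```

jog_arm --claw '[0, 0, 0, 0, 0]' --pt "1 -11 -1" --pt "1 -23 0" --pt "1 -35 2" --pt "1 -47 6" --pt "1 -58 10" --roll '[0, 0, 0, 0, 0]'

```text
time: 2.7
position: [0.4362, 0.0909, 0.0603]
tool_rot: [0.358, 1.543, -0.369]
ft_force: [0.9, 1.8, 0.9]
grip_width: 0.007
```

```bash
python3 -c "
from h import *
plan([189,197,205,213,221])"
```

```text
t 2.7 tcp [0.4362 0.0909 0.0603] r 0.1014 ang -178.4 f [0.9 1.8 0.9]
[[0, -10, 8], [0, -21, 17], [1, -30, 27], [1, -38, 39], [1, -45, 51]]
```

jog_arm --claw '[0, 0, 0, 0, 0]' --pt "0 -10 8" --pt "0 -21 17" --pt "1 -30 27" --pt "1 -38 39" --pt "1 -45 51" --roll '[0, 0, 0, 0, 0]'

```text
time: 3.2
position: [0.4593, 0.0265, 0.0585]
tool_rot: [0.358, 1.548, -0.371]
ft_force: [-1.1, 1.5, 0.2]
grip_width: 0.008
```

Run:
```python
from h import *
p,d=get_image("top");q,_=get_image("scene")
im=np.hstack([cv2.resize(p[190:350,220:370,::-1],None,fx=2.6,fy=2.6),cv2.resize(q[180:340,280:430,::-1],None,fx=2.6,fy=2.6)])
cv2.imwrite("pics/a2.png",im)
plan([228,236,244,252,260])
```

```text
t 3.3 tcp [0.4606 0.0251 0.0588] r 0.1031 ang -138.2 f [ 0.   0.8 -0.2]
[[-1, -1, 11], [-1, -3, 25], [-1, -4, 39], [-1, -3, 53], [-1, 0, 67]]
```

View pics/a2.png

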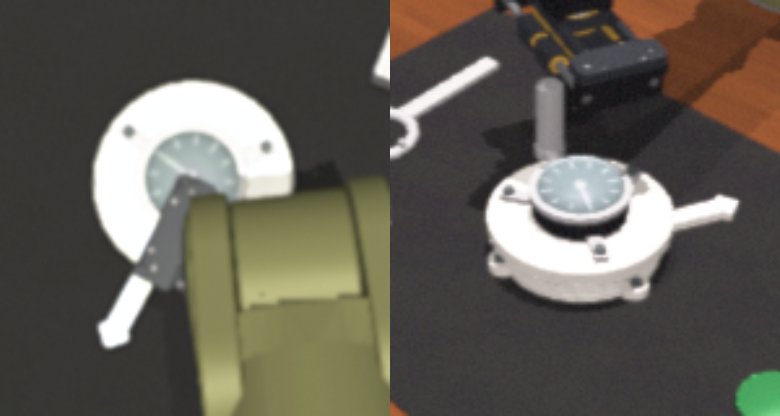

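The handle has turned about 90° with the finger behind it, the indicator is clear, and the pointer shows as the white arrow.

jog_arm --claw '[0, 0, 0, 0, 0]' --pt "-1 -1 11" --pt "-1 -3 25" --pt "-1 -4 39" --pt "-1 -3 53" --pt "-1 0 67" --roll '[0, 0, 0, 0, 0]'

```text
time: 3.8
position: [0.5216, -0.0048, 0.0595]
tool_rot: [0.359, 1.546, -0.373]
ft_force: [-2.3, 4.1, 0.9]
grip_width: 0.003
```

```bash
python3 -c "
from h import *
plan([268,276,284,292,300])"
```

```text
t 3.8 tcp [ 0.5216 -0.0048  0.0595] r 0.0998 ang -99.2 f [-2.3  4.1  0.9]
[[-1, 4, 12], [-1, 11, 24], [-1, 19, 35], [-1, 29, 45], [-1, 40, 54]]
```

jog_arm --claw '[0, 0, 0, 0, 0]' --pt "-1 4 12" --pt "-1 11 24" --pt "-1 19 35" --pt "-1 29 45" --pt "-1 40 54" --roll '[0, 0, 0, 0, 0]'

```text
time: 4.3
position: [0.5891, 0.0051, 0.0598]
tool_rot: [0.358, 1.545, -0.375]
ft_force: [-1.5, -0.8, 1.4]
grip_width: 0.001
```

```bash
python3 -c "
from h import *
plan([308,316,324,332,340])"
```

```text
t 4.3 tcp [0.5891 0.0051 0.0598] r 0.1026 ang -59.8 f [-1.5 -0.8  1.4]
[[0, 13, 4], [-1, 26, 9], [-1, 40, 13], [-1, 54, 14], [-1, 68, 13]]
```

jog_arm --claw '[0, 0, 0, 0, 0]' --pt "0 13 4" --pt "-1 26 9" --pt "-1 40 13" --pt "-1 54 14" --pt "-1 68 13" --roll '[0, 0, 0, 0, 0]'

```text
time: 4.8
position: [0.6316, 0.0609, 0.0598]
tool_rot: [0.357, 1.546, -0.375]
ft_force: [-4.1, -2.7, 1.9]
grip_width: 0.006
```

```bash
python3 -c "
from h import *
plan([348,356,4,12,20])"
```

```text
t 4.8 tcp [0.6316 0.0609 0.0598] r 0.0997 ang -19.3 f [-4.1 -2.7  1.9]
[[0, 13, -2], [0, 26, -7], [-1, 38, -13], [-1, 50, -21], [-1, 60, -30]]
```

jog_arm --claw '[0, 0, 0, 0, 0]' --pt "0 13 -2" --pt "0 26 -7" --pt "-1 38 -13" --pt "-1 50 -21" --pt "-1 60 -30" --roll '[0, 0, 0, 0, 0]'

```text
time: 5.3
position: [0.6326, 0.1295, 0.0607]
tool_rot: [0.358, 1.544, -0.374]
ft_force: [-0.3, -2.0, 1.3]
grip_width: 0.003
```

Run:
```python
from h import *
p,d=get_image("top");q,_=get_image("scene")
im=np.hstack([cv2.resize(p[190:350,220:370,::-1],None,fx=2.6,fy=2.6),cv2.resize(q[180:340,280:430,::-1],None,fx=2.6,fy=2.6)])
cv2.imwrite("pics/a3.png",im)
plan([28,36,44,52,60])
```

```text
t 5.4 tcp [0.6316 0.1325 0.0606] r 0.1018 ang 22.3 f [-0.6 -0.6  0.2]
[[1, 5, -9], [1, 12, -21], [1, 18, -34], [1, 21, -47], [1, 23, -61]]
```

View pics/a3.png

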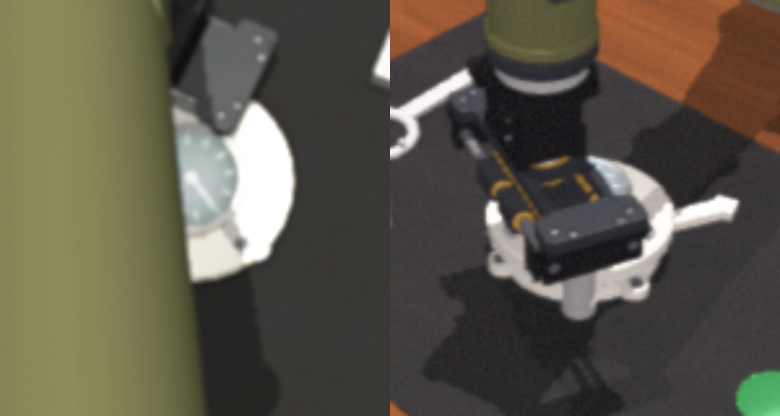

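The handle is on the far side, ahead of the finger, and the clearances look good.

jog_arm --claw '[0, 0, 0, 0, 0]' --pt "1 5 -9" --pt "1 12 -21" --pt "1 18 -34" --pt "1 21 -47" --pt "1 23 -61" --roll '[0, 0, 0, 0, 0]'

```text
time: 5.9
position: [0.5864, 0.1811, 0.0597]
tool_rot: [0.356, 1.546, -0.369]
ft_force: [0.6, -4.5, 0.2]
grip_width: 0.005
```

```bash
python3 -c "
from h import *
plan([68,76,84,92,99])"
```

```text
t 5.9 tcp [0.5864 0.1811 0.0597] r 0.1 ang 60.7 f [ 0.6 -4.5  0.2]
[[0, 0, -13], [0, -2, -26], [0, -6, -40], [0, -12, -53], [0, -18, -63]]
```

jog_arm --claw '[0, 0, 0, 0, 0]' --pt "0 0 -13" --pt "0 -2 -26" --pt "0 -6 -40" --pt "0 -12 -53" --pt "0 -18 -63" --roll '[0, 0, 0, 0, 0]'

```text
time: 6.4
position: [0.521, 0.194, 0.0603]
tool_rot: [0.357, 1.545, -0.367]
ft_force: [2.4, -0.2, 0.6]
grip_width: 0.003
```

```bash
python3 -c "
from h import *
plan([105,110,115,119,123])"
```

```text
t 6.4 tcp [0.521  0.194  0.0603] r 0.1015 ang 99.4 f [ 2.4 -0.2  0.6]
[[0, -7, -7], [0, -13, -13], [1, -20, -19], [1, -26, -23], [1, -32, -27]]
```

jog_arm --claw '[0, 0, 0, 0, 0]' --pt "0 -7 -7" --pt "0 -13 -13" --pt "1 -20 -19" --pt "1 -26 -23" --pt "1 -32 -27" --roll '[0, 0, 0, 0, 0]'

```text
time: 6.9
position: [0.482, 0.1773, 0.0597]
tool_rot: [0.358, 1.545, -0.367]
ft_force: [1.5, 1.4, 0.1]
grip_width: 0.003
```

Run:
```python
from h import *
p,d=get_image("top");q,_=get_image("scene");w,_=get_image("wrist")
cv2.imwrite("pics/w4.png",w[:,:,::-1]);cv2.imwrite("pics/s4.png",q[:,:,::-1]);cv2.imwrite("pics/t4.png",p[:,:,::-1])
f=lambda i,a:cv2.resize(i,a)
im=np.hstack([f(p[190:350,220:370,::-1],(260,280)),f(q[200:320,310:440,::-1],(260,280)),f(w[:,:,::-1],(280,280))])
cv2.imwrite("pics/a4.png",im)
plan([126,128,130])
```

```text
t 7.05 tcp [0.4816 0.1769 0.0594] r 0.1002 ang 123.9 f [0.2 1.  0.1]
[[-1, -3, -2], [-1, -6, -3], [-1, -10, -5]]
```

View pics/a4.png

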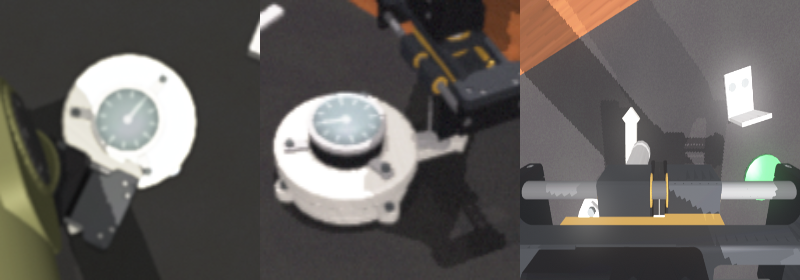

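The top crop shows the disc's dark clamp screws about 10° short of where they started. I'll measure this from the screws against the first picture.

```bash
cat >> h.py <<'E'
def screws(p):
    g=cv2.cvtColor(p,cv2.COLOR_BGR2GRAY).astype(float);a=ray("top",(294.0,259.0),.043);out=[]
    bh=cv2.morphologyEx(g.astype(np.uint8),cv2.MORPH_BLACKHAT,np.ones((9,9),np.uint8))
    n,l,s,c=cv2.connectedComponentsWithStats((bh>50).astype(np.uint8))
    for i in range(1,n):
        b=l==i;v,u=np.nonzero(b);wt=bh[b].astype(float);uv=(u@wt/wt.sum(),v@wt/wt.sum())
        q=(ray("top",uv,.05)-a)[:2];r=np.hypot(*q)
        if .045<r<.068 and 3<s[i,4]<40: out.append((round(float(np.degrees(np.arctan2(q[1],q[0])))%360,1),round(float(r),4),int(s[i,4])))
    return out
E
python3 - <<'E'
from h import *
for f in("top0","t4"):print(screws(cv2.imread(f"pics/{f}.png")))
plan([126,128,130,131,132])
E
```

```text
[(330.5, 0.0603, 16), (90.6, 0.0602, 17), (210.8, 0.0593, 11)]
[(320.0, 0.0605, 14), (198.3, 0.0585, 21), (166.3, 0.0578, 5)]
t 7.05 tcp [0.4816 0.1769 0.0594] r 0.1002 ang 123.9 f [0.2 1.  0.1]
[[-1, -3, -2], [-1, -6, -3], [-1, -10, -5], [-1, -11, -5], [0, -13, -6]]
```

jog_arm --claw '[0, 0, 0, 0, 0]' --pt "-1 -3 -2" --pt "-1 -6 -3" --pt "-1 -10 -5" --pt "-1 -12 -5" --pt "-1 -12 -5" --roll '[0, 0, 0, 0, 0]'

```text
time: 7.55
position: [0.4713, 0.1682, 0.0605]
tool_rot: [0.357, 1.548, -0.368]
ft_force: [0.1, 0.3, 0.3]
grip_width: 0.008
```

Run:
```python
from h import *
cv2.imwrite("pics/t5.png",get_image("top")[0][:,:,::-1]);print(screws(cv2.imread("pics/t5.png")))
plan([132,133,133.5,134])
```

```text
[(327.2, 0.0602, 14), (207.7, 0.0595, 14)]
t 7.6 tcp [0.4714 0.1682 0.0604] r 0.0996 ang 131.6 f [-0.2  0.3  0.5]
[[0, 0, -1], [0, -2, -1], [0, -3, -2], [0, -4, -2]]
```

jog_arm --claw '[0, 0, 0, 0]' --pt "0 -2 -1" --pt "0 -4 -2" --pt "0 -5 -2" --pt "0 -5 -2" --roll '[0, 0, 0, 0]'

```text
time: 8.0
position: [0.4673, 0.1645, 0.0605]
tool_rot: [0.357, 1.547, -0.369]
ft_force: [1.2, 0.2, -0.1]
grip_width: 0.005
```

Run:
```python
from h import *
cv2.imwrite("pics/t6.png",get_image("top")[0][:,:,::-1]);print(screws(cv2.imread("pics/t6.png")))
plan([132,133,133.5,134])
```

```text
[(330.2, 0.0602, 17), (89.9, 0.0588, 37), (210.4, 0.0591, 13)]
t 8.05 tcp [0.4673 0.1645 0.0605] r 0.0996 ang 134.8 f [0.8 0.8 0.7]
[[0, 5, 1], [0, 3, 1], [0, 2, 0], [0, 1, 0]]
```

Within about 0.4° of the start angle. Now I'll back off, lift and clear the view.

jog_arm --claw '[0, 0, 0, 0, 0]' --pt "0 10 1" --pt "0 25 0" --pt "-20 30 0" --pt "-60 30 0" --pt "-100 30 0" --roll '[0, 0, 0, 0, 0]'

```text
time: 8.55
position: [0.481, 0.1931, 0.1605]
tool_rot: [0.354, 1.549, -0.369]
ft_force: [0.6, -0.2, 0.3]
grip_width: 0.007
```

jog_arm --claw '[0, 0, 0, 0, 0]' --pt "-15 30 -40" --pt "-30 60 -80" --pt "-40 90 -120" --pt "-50 120 -160" --pt "-50 150 -200" --roll '[0, 0, 0, 0, 0]'

```text
time: 9.05
position: [0.3715, 0.4134, 0.2115]
tool_rot: [0.356, 1.549, -0.366]
ft_force: [0.4, 1.0, -0.1]
grip_width: 0.005
```

jog_arm --claw '[0, 0, 0, 0, 0]' --pt "0 30 -40" --pt "0 60 -80" --pt "0 85 -110" --pt "0 85 -110" --pt "0 85 -110" --roll '[0, 0, 0, 0, 0]'

```text
time: 9.55
position: [0.3089, 0.54, 0.2104]
tool_rot: [0.352, 1.55, -0.365]
ft_force: [0.4, 0.1, 0.7]
grip_width: 0.005
```

Run:
```python
from h import *
ps=[cv2.imread("pics/top0.png")]+[get_image("top")[0][:,:,::-1].copy() for _ in range(2)]
q=get_image("scene")[0][:,:,::-1]
cv2.imwrite("pics/t7.png",ps[1])
for p in ps: print(screws(p))
# handle/pointer region diff and bystander diff
d=cv2.absdiff(ps[0],ps[1]).max(2);print([(int(d[a:b,c:e].mean()),int(d[a:b,c:e].max())) for a,b,c,e in[(225,255,170,205),(280,312,175,203),(195,230,360,392),(235,342,390,436),(285,327,252,285)]])
f=lambda i:cv2.resize(i[280:330,245:310],None,fx=6,fy=6,interpolation=2)
cv2.imwrite("pics/a7.png",np.hstack([f(ps[0]),f(ps[1])]))
cv2.imwrite("pics/s7.png",q)
```

```text
[(330.5, 0.0603, 16), (90.6, 0.0602, 17), (210.8, 0.0593, 11)]
[(330.2, 0.0603, 17), (89.5, 0.0604, 16), (210.3, 0.0593, 14)]
[(330.2, 0.0603, 17), (89.5, 0.0604, 16), (210.3, 0.0593, 14)]
[(0, 3), (0, 3), (0, 3), (0, 3), (4, 61)]
```

View pics/a7.png

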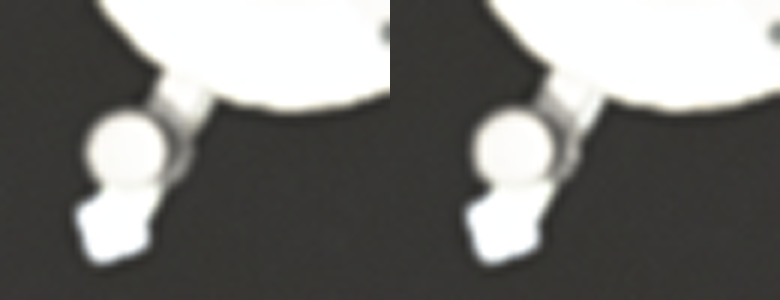

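View pics/t7.png

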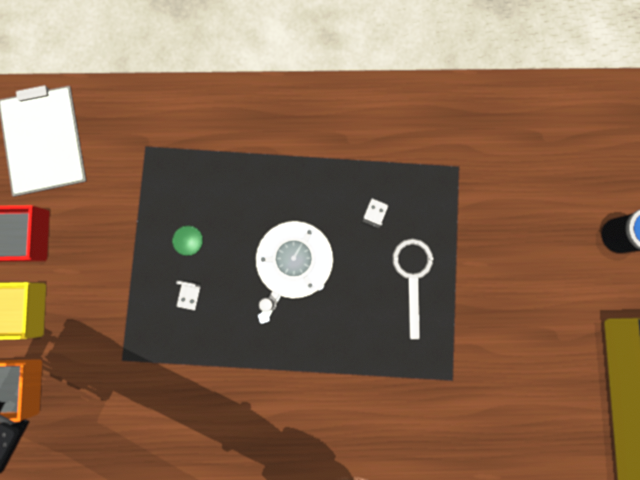

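The spoke is back over the pointer, about 0.6° short. The bystanders match the first picture, and the hand is clear.

```bash
python3 -c "
from bench import order
print(order.close_job())"
```

```text
the job is handed in; nothing more can be done
None
```

I pushed the turntable one full turn anticlockwise by its handle, using the closed fingertips, and handed the job in at about 10 s. It never passed the pointer and was never pushed backwards.

- **End position:** the disc's three clamp screws came back 0.3–1.1° (mean about 0.6°) short of their starting angles, about 1 mm at the handle. A close-up shows the spoke over the pointer as at the start.
- **Contact:** the force readings between moves stayed at about 5 N or less. Nothing was gripped or lifted, and I saw no contact with the indicator.
- **Bystanders:** the wrench, lens and both brackets look the same in the first and last top pictures.
- **Hand:** it ended well clear of the turntable, off to the left.
- **Failed or disagreeing checks:** none failed. In one picture taken mid-approach, shadow or the hand gave false screw detections, so I used only the screw that agreed with the other views.

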